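Turn the upside-down slide carrier over with the lifter and seat it in the slide warmer

TASK

The aluminium slide carrier was put on the slide warmer upside down, so it rides proud of its pocket. Take it off, set it down still upside down on the grey bench mat and let go of it; there turn it over, slide bay up, with the lifter from the white tray, its blade under the carrier's overhanging edge and the fingers not touching the carrier while it turns. At the end the carrier must be seated in the warmer's pocket, bay up and fully down, and the lifter must lie in its tray again with the blade flat; do not shift the things standing round the work.

Things in the scene. Friction and masses are not known exactly. Their poses are not given: they have to be found in the camera images.
- carrier: Slide carrier, plain aluminium, loose, 0.07 to 0.14 kg, 15 mm thick: a flat plate with a raised slide bay on one face. Alike after a half turn in its plane. Origin: centre of the bay's free (open) side; +z points from there to the flat back. At the start it is bay down: +z up, rails standing on the pocket's floor. Right way up (bay up) its z axis points down.
- carrier_plate (a point): Centre of the carrier's plate: 54 (x) x 100 (y) x 6 mm with an 18 x 62 mm window, 9 to 15 mm from the origin along z. Bay down, the plate is pinched across its 54 mm width, where its edges stand clear above the block; on a flat surface there is a 9 mm gap under its overhanging edges for the blade.
- carrier_bay (a point): Middle of the slide bay: straight rails 4.5 mm thick and 9 mm high in a rectangle 36 (x) x 84 (y) mm outside, centred on the plate, which overhangs them by 9 mm along its long edges and 8 mm at its ends. Bay up, the carrier is pinched by the outside of the long rails, 36 mm apart.
- lifter: Lifter, loose, 55 g: a flat thin steel blade 60 long (x) x 45 wide (y, 39 mm at the tip) x 2 mm thick, with a black handle rising backward at 35 degrees from its rear edge (-x end), handle 15 mm wide (y), 16 mm high across, 82 mm long. Origin: centre of the blade's underside; +x towards the blade's tip, +z up. It lies by itself with the blade flat and the handle in the air.
- lifter_tip (a point): Middle of the lifter blade's front edge, 30 mm ahead (x) of the lifter's origin, 1 mm up.
- lifter_grip (a point): Where to pinch the lifter's handle across its 15 mm width (fingers closing along the lifter's y): on the handle's axis, 76 mm behind (x) and 33 mm above the lifter's origin.
- slide_warmer: Slide warmer, fixed: white bench appliance, 150 (x) x 160 (y) mm, with an aluminium block on top whose upper face is 44 mm above the bench; a control strip with a 12 mm high knob along its -x side. Origin: centre of its underside, +x from the control strip towards the block.
- pocket (a point): Centre of the floor of the carrier pocket in the warmer's block, 38 mm above the bench, 18 mm to +x of the warmer's origin, axes as the warmer's. The pocket is a 58 (x) x 104 (y) mm recess, 6 mm deep, with a small chamfer round its mouth: the carrier's plate fits 2 mm loose all round, bay up, flush with the block's face.
- mat: Grey silicone bench mat, fixed, 200 (x) x 170 (y) x 2 mm, with a black border line; origin in the centre of its underside. Beyond the work, fixed: a centrifuge on the right (from x = 0.65 m, y about -0.32 m, under 0.2 m high) and, on the left, a beaker hanging from the shelf rail (about x = 0.65 to 0.8 m, y = 0.25 to 0.35 m, 0.2 to 0.4 m up).
- tool_tray: Shallow open white tray, fixed, 200 (x) x 100 (y) mm, walls and floor 2 mm thick, rim 12 mm high; origin in the centre of its underside. The lifter lies in it with its tip towards the tray's +x end.
- green_cup: Bystander: clear green beaker-cup, 81 mm across, 84 mm high, origin under its centre.
- dropper_bottle: Bystander: small white dropper bottle, 36 mm across, 78 mm high, beside the mat; origin under its centre.
- white_jar: Bystander: white jar, 60 mm across, 92 mm high; origin under its centre.
- tube_cap_1: Bystander: tube cap, 34 mm across, 14 mm high, beside the mat; origin under its centre.
- timer: Bystander: flat bench timer 50 x 46 x 11 mm; origin under its centre.
- slide_box: Bystander: flat box of cover slips 78 x 32 x 10 mm; origin under its centre.

How it is judged:
By the outcome, as a careful person would: the job done as asked, in the order asked, and still so for the second after the job is handed in, with the robot touching nothing.
It also fails if it takes over 69 s, if anything falls off the work surface, if the arm or the gripper's body presses on something with over 40 N, if the wrist force passes 120 N, or if a joint passes its speed limit or range.

ROBOT

A 6-joint arm with a two-finger parallel gripper is mounted at the origin on a cart in front of the work surface, level with it; the furniture and walls round the work are solid. World frame = base frame: x ahead of the robot, y to its left, z up, the work surface at z = 0. Lengths are in mm, angles in rad, forces in N, time in s.
With the tool pointing down it reaches from about 275 to 750 mm from the base axis. Payload 10.2 kg.
Tool frame: the origin (TCP) lies where the fingers leave the gripper's body, on its centre line; the fingertips stand 73 mm ahead of it and the grasp point (between the pads) lies 54 mm ahead of it (ctrl.tip_extent is the z of the fingertips in the tool frame, in mm); z points along the fingers, y is the line along which they close (so a half turn about z gives the same grasp; the last joint's range is limited). The gripper opens to 85 mm and grips with 20 to 120 N. Pads are 22 mm wide; open, the fingers measure 114 mm over their backs; the gripper's body (76 mm by 85 mm) begins 54 mm behind the grasp point. The pads swing forward as they close: fully open they stand 13 mm farther back than shut.
Start: joints at [-1.561, 0.313, 1.498, -0, 1.331, -0.223], TCP at [121.105, -510.848, 303.894] pointing down, gripper open.
Joint ranges: [-2.94, 2.94], [-0.97, 2.17], [0.19, 2.56], [-1.23, 4.37], [0.02, 3.11], [-2.88, 2.88]. Speed limits (rad/s): [2.39, 2.39, 3.01, 3.14, 3.14, 3.14].

INTERFACE

Orientations are given as a unit quaternion [w, x, y, z].
In Python, from rig import readout, cams, order, ctrl gives the robot as it stands.
- The arm moves only by the shell command python3 -m handwheel 'ROWS' [OPENING] [FORCE]. ROWS is a JSON list of rows, 1 to 8 of them, each of 6 numbers: dx, dy, dz in mm, then a rotation vector rx, ry, rz in rad; each row is the pose to reach, as a shift and turn from the pose commanded when the command began, along the tool's axes at that moment; what a row does not reach only later rows make up. A row lasts 1/10 s, in which the tool goes at most 50 mm and 0.15 rad, less where a joint would pass 70% of its speed; a pose out of reach is approached as far as the arm can. OPENING is the opening from 0.0 (shut) to 1.0 (fully open), set as the command begins (- or left out keeps the last). The fingers move at their own pace and stop on an object; FORCE is the grip in N (left out, the last holds). Time passes only in rows, so rows that do not move let the fingers close. It prints the time, the measured TCP pose, the force, the opening and the grip force at its end.
- readout.sense(): the state, without advancing time (a new reading comes with each control period).
- cams.capture(name): name is "scene" or "top"; returns (picture, depth): 480x640x3 uint8, red, green, blue; 480x640 float32, mm along the optical axis (not along the pixel's ray), 0 where there is no reading.
- cams.calibration(name): a dict with "fx", "fy", "cx", "cy" (pixels), "distortion" ([k1, k2, p1, p2, k3] as OpenCV has them; the pictures are not rectified), "position" and "attitude" of the camera in the world. Camera axes: x right, y down, z forward; pixel columns grow to the right and rows downward; lengths in mm; the calibration is good to about 2 mm. A picture is of the moment at which its call begins. calibration takes no time and is no camera call.
- order.finish_job(): hands the job in; it is judged then, once.
Trained networks look in the newest picture that a camera, given by its name, has taken for a name from the list of things; names that differ only in an ending like _2 or _b are one class to them, and where a whole thing is asked for, a point or a joint stands for the part that bears it (a point fixed in the world has none). Each returns a list of dicts, best first, with "p" (0 to 1); they miss things now and then, are a little off and sometimes report something else, mostly with a low value. They report only what shows in the picture. A call takes as long as a camera call.
- cams.trace(target, camera): "pixels" (480x640 bool, what is visible of it) and "bbox" ([left, top, right, bottom] in pixels, round what is visible of it).
- cams.spot_point(target, camera): "uv" ([column, row] in pixels: a listed point, or the origin of a listed thing).
The state is a dict: "time_s": time; "joints": joint angles; "dq": joint speeds; "tau": joint torques, N m; "eef_pos": TCP position; "ee_rot": TCP orientation; "force": force on the tool from outside, world axes, zero at the start; "wrist_torque": the same for the moment, N m; "grip_width": opening from 0.0 (shut) to 1.0 (fully open); "grip_force": force on a finger pad.
Only numpy, scipy, OpenCV 4.12 (cv2) and the standard library are available. Lean on these libraries where they do the work, as an engineer would, in place of code of your own. Each camera call takes 0.05 s, during which the arm holds its last target. There are 200 camera calls.

## Working session

There is one attempt and no reset: what is moved stays moved. The work goes in short steps, Python scripts to look and compute and a shell command to move; the robot and the scene stay as the last step left them, time stands still between calls to the robot, and variables do not carry over. Pictures are saved under pics/ and viewed, at most 10 in all, crops included, and the job is handed in when it is done.

```bash
ls; mkdir -p pics; cat > h.py <<'E'
import numpy as np, cv2
from scipy.spatial.transform import Rotation as R
from rig import readout, cams, order, ctrl
def q2R(q): return R.from_quat([q[1],q[2],q[3],q[0]]).as_matrix()
def K(n):
    c=cams.calibration(n); return c,np.array([[c['fx'],0,c['cx']],[0,c['fy'],c['cy']],[0,0,1.]]),np.array(c['distortion'])
def ray(n,uv):
    c,k,d=K(n); p=cv2.undistortPoints(np.array(uv,float).reshape(-1,1,2),k,d).reshape(-1,2)
    A=q2R(c['attitude']) if np.size(c['attitude'])==4 else np.array(c['attitude'])
    return np.array(c['position']), np.c_[p,np.ones(len(p))]@A.T
def atz(n,uv,z):
    o,r=ray(n,uv); return o+r*((z-o[2])/r[:,2:3])
def bydepth(n,uv,dep):
    o,r=ray(n,uv); return o+r*np.array(dep).reshape(-1,1)
def proj(n,P):
    c,k,d=K(n); A=q2R(c['attitude']); P=(np.atleast_2d(P)-np.array(c['position']))@A
    return cv2.projectPoints(P,np.zeros(3),np.zeros(3),k,d)[0].reshape(-1,2)
def cloud(n,dep,mask):
    v,u=np.nonzero(mask&(dep>0)); return bydepth(n,np.c_[u,v],dep[v,u])
E
python3 - <<'E'
from h import *
for n in('scene','top'):
    im,d=cams.capture(n); cv2.imwrite(f'pics/{n}0.png',im[:,:,::-1]); np.save(f'{n}0.npy',d); print(cams.calibration(n))
print(readout.sense())
E
```

```text
pics
{'fx': 535.889137332486, 'fy': 535.889137332486, 'cx': 327.78291452719975, 'cy': 233.96419784078833, 'distortion': array([-0.12936346,  0.        ,  0.        ,  0.        ,  0.        ]), 'position': array([  -64.02568059, -1158.58216781,   617.12945614]), 'attitude': array([-0.53585601,  0.80926896, -0.19468869,  0.14155706])}
{'fx': 464.49250655033006, 'fy': 464.49250655033006, 'cx': 327.5329325106387, 'cy': 238.90028057648905, 'distortion': array([-0.06112035,  0.        ,  0.        ,  0.        ,  0.        ]), 'position': array([ 401.16102721,  -23.1747067 , 1005.99833822]), 'attitude': array([-0.07539824,  0.71066345, -0.69743196,  0.05349033])}
{'time_s': 0.1, 'joints': array([-1.56140312e+00,  3.13401936e-01,  1.49835130e+00,  1.84527242e-06,
        1.33099749e+00, -2.23394068e-01]), 'dq': array([ 0.0010878 , -0.00044111, -0.00306608, -0.00014416, -0.00037396,
       -0.00147319]), 'tau': array([ 3.03277753e-03, -4.12895107e+01, -2.60142106e+01, -1.72152040e-04,
        3.00526481e-03, -1.74785805e-05]), 'eef_pos': array([ 121.10265856, -510.69442675,  303.39191063]), 'ee_rot': array([-5.75626907e-04,  9.93233763e-01,  1.16130772e-01,  6.27297299e-05]), 'force': array([-0.05825099,  0.34946341, -0.75940719]), 'wrist_torque': array([0.03291457, 0.01928133, 0.08820029]), 'grip_force': 0.0, 'grip_width': 1.0002033643762427}
```

View pics/top0.png

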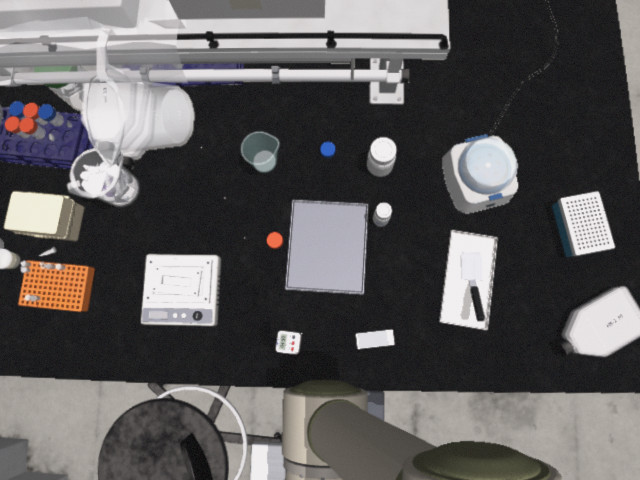

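View pics/scene0.png

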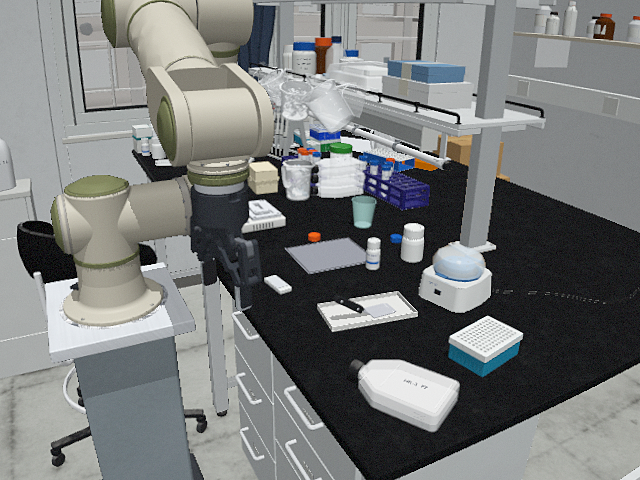

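```bash
cat > meas.py <<'E'
from h import *
def rect(n,tgt,zlo,zhi,dep):
    t=cams.trace(tgt,n)
    if not t: print(tgt,'none'); return
    P=cloud(n,dep,t[0]['pixels']); s=P[(P[:,2]>zlo)&(P[:,2]<zhi)]
    (c,wh,a)=cv2.minAreaRect(s[:,:2].astype(np.float32))
    print(tgt,round(t[0]['p'],2),t[0]['bbox'],'z',np.percentile(P[:,2],[5,50,95]).round(1),'n',len(s),'rect c',np.round(c,1),np.round(wh,1),round(a,1),'mean',s.mean(0).round(1))
    return t[0],P
E
python3 - <<'E'
from meas import *
im,d=cams.capture('top')
for t in ['carrier','lifter','slide_warmer','mat','tool_tray','green_cup','dropper_bottle','white_jar','tube_cap_1','timer','slide_box']:
    rect('top',t,-5,150,d)
for t,z in [('carrier_plate',50),('pocket',38),('lifter',3),('lifter_tip',3),('lifter_grip',35),('mat',0),('tool_tray',0),('slide_warmer',0)]:
    for s in cams.spot_point(t,'top')[:2]: print(t,round(s['p'],2),np.round(s['uv'],1),atz('top',s['uv'],z).round(1))
E
```

```text
carrier 0.78 [153.1, 267.6, 201.9, 299.4] z [49.8 53.  56. ] n 953 rect c [483.2 322.8] [101.4  54.1] 85.6 mean [482.6 321.7  52.9]
lifter 0.6 [459.2, 249.3, 487.1, 322.7] z [ 1.2  5.4 63.4] n 964 rect c [ 489.2 -301.9] [ 49.4 152. ] 88.7 mean [ 503.2 -301.8   17.8]
slide_warmer none
mat 0.72 [286.9, 201.0, 370.1, 294.7] z [-0.8  2.2  5.3] n 6934 rect c [573.4  10.4] [172.5 203. ] 87.3 mean [570.8  10.9   2.2]
tool_tray 0.56 [435.6, 230.0, 498.2, 329.4] z [-1.1  2.2 11.2] n 3662 rect c [ 504.4 -297. ] [108.4 206.4] 81.1 mean [ 501.6 -293.1    3.1]
green_cup 0.69 [241.1, 134.9, 280.8, 174.8] z [ 2.8 48.  84.3] n 1164 rect c [763.9 156.1] [79.1 73.2] 87.7 mean [772.7 160.7  45.2]
dropper_bottle 0.62 [376.6, 204.3, 391.1, 225.2] z [11.5 75.6 80. ] n 333 rect c [ 639.3 -114.1] [32.6 53.7] 37.0 mean [ 630.2 -104.2   61. ]
white_jar 0.6 [365.2, 139.4, 399.6, 175.6] z [14.9 89.2 93.8] n 918 rect c [ 757.9 -103.1] [57.2 57.4] 6.3 mean [ 750.8 -102.    72. ]
tube_cap_1 0.7 [266.8, 234.3, 287.3, 248.2] z [ 9.2 14.6 17.6] n 202 rect c [581.4 125.4] [32.9 32.7] 28.1 mean [581.1 125.3  14. ]
timer 0.76 [276.0, 328.0, 303.2, 351.9] z [ 6.   9.6 12.5] n 495 rect c [363.   89.8] [50.1 46. ] 84.5 mean [363.3  89.4   9.4]
slide_box 0.62 [355.0, 331.4, 390.9, 348.9] z [ 6.6  9.8 13. ] n 525 rect c [373.6 -92.9] [32.5 75.9] 8.3 mean [374.  -91.2   9.8]
carrier_plate 0.86 [176.8 281.5] [[481.7 322.2  50. ]]
pocket 0.79 [180.1 280.7] [[484.5 319.5  38. ]]
lifter 0.89 [468.6 266.1] [[ 531.1 -297.     3. ]]
lifter_tip 0.68 [475.5 254.2] [[ 557.4 -312.9    3. ]]
lifter_grip 0.92 [476.  297.6] [[ 461.3 -301.7   35. ]]
lifter_grip 0.38 [264.7 160.9] [[753.2 151.7  35. ]]
mat 0.6 [324.3 247.2] [[568.   16.8   0. ]]
mat 0.3 [468.1 279. ] [[ 503.3 -295.9    0. ]]
tool_tray 0.82 [466.9 276.9] [[ 507.8 -293.4    0. ]]
slide_warmer 0.67 [183.1 290.9] [[465.6 324.5   0. ]]
slide_warmer 0.59 [178.2 282. ] [[484.8 337.    0. ]]
```

The top view shows the warmer at left with the carrier around (177,282), long side along world y. The mat is at (327,247) and the tray with the lifter at (468,280), its tip up in the picture (+x). The bystanders are clear of the mat. Next I refine the carrier, pocket and lifter poses.

```bash
python3 - <<'E'
from meas import *
print('tip_extent',ctrl.tip_extent)
im,d=cams.capture('top')
def fit(uv,z):
    p=atz('top',uv,z)[:,:2].astype(np.float32); c,wh,a=cv2.minAreaRect(p); return np.round(c,1),np.round(wh,1),round(a,1)
for t,z in [('carrier',53),('mat',2),('tool_tray',6)]:
    m=cams.trace(t,'top')[0]['pixels'].astype(np.uint8)
    ct=max(cv2.findContours(m,cv2.RETR_EXTERNAL,cv2.CHAIN_APPROX_NONE)[0],key=len)[:,0]
    print(t,fit(ct,z))
L=cams.trace('lifter','top')[0]['pixels']
P=cloud('top',d,L); b=P[P[:,2]<9]; h=P[P[:,2]>12]
print('blade',cv2.minAreaRect(b[:,:2].astype(np.float32)),b.mean(0)); print('handle mean',h.mean(0))
for lo in range(15,75,10):
    s=h[(h[:,2]>lo)&(h[:,2]<=lo+10)]; print(lo,len(s),s.mean(0).round(1))
a=cv2.resize(im[245:335,130:230],None,fx=5,fy=5,interpolation=cv2.INTER_CUBIC)
b=cv2.resize(im[225:335,430:505],None,fx=4.09,fy=4.09,interpolation=cv2.INTER_CUBIC)[:450]
o=np.hstack([a,b])[:,:800]; cv2.imwrite('pics/crop1.png',o[:,:,::-1]); print(o.shape)
E
```

```text
tip_extent 72.6
carrier (array([483.2, 322.4]), array([101.9,  54.9]), 85.6)
mat (array([572.1,  10.3]), array([172. , 200.4]), 87.6)
tool_tray (array([ 503.3, -295.2]), array([103.9, 202.4]), 81.5)
blade ((490.3851318359375, -302.90667724609375), (44.03212356567383, 144.41241455078125), 88.69666290283203) [ 528.37459106 -303.52455663    3.90575987]
handle mean [ 451.38278437 -300.11460062   45.01556492]
15 25 [ 483.5 -299.4   20.7]
25 55 [ 473.9 -299.7   30.3]
35 60 [ 459.3 -300.    39.6]
45 62 [ 445.2 -300.2   50. ]
55 78 [ 428.9 -300.2   59.9]
65 32 [ 422.8 -301.    67.3]
(450, 800, 3)
```

View pics/crop1.png

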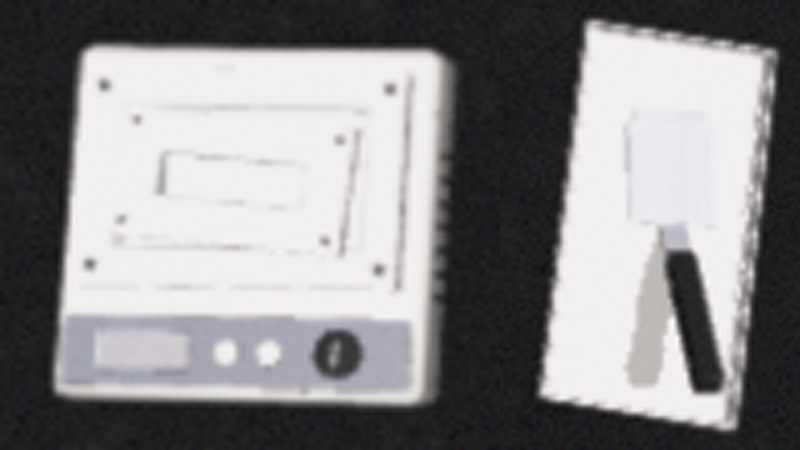

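The left crop shows the carrier turned about 4° from the warmer; the block's screws are at (105,86), (390,90), (378,270), (90,264). The right crop shows the lifter blade corners at (632,112), (708,115), (712,226), (630,222).

```bash
cat > go.py <<'E'
import sys
from h import *
# goal: grasp point xyz (54 ahead), yaw deg, pitch deg about world y-like axis -> delta in tool axes
def goal(p,yaw,off=54.,base=None):
    c,s=np.cos(np.radians(yaw)),np.sin(np.radians(yaw))
    G=np.array([[c,s,0],[s,-c,0],[0,0,-1.]])
    t=np.array(p,float)-G[:,2]*off
    st=readout.sense(); R0=q2R(st['ee_rot']); 
    d=R0.T@(t-st['eef_pos']); rv=R.from_matrix(R0.T@G).as_rotvec()
    return d.round(1),rv.round(3)
if __name__=='__main__':
    a=list(map(float,sys.argv[1:])); print(*goal(a[:3],a[3],*a[4:]))
    st=readout.sense(); print('t',round(st['time_s'],1),st['eef_pos'].round(1),'tool x',q2R(st['ee_rot'])[:,0].round(3),'tool z',q2R(st['ee_rot'])[:,2].round(3),'j',st['joints'].round(2),'w',round(st['grip_width'],3),st['grip_force'],st['force'].round(1))
E
python3 - <<'E'
from h import *
s=np.array([(105,86),(390,90),(378,270),(90,264)])/5+[130,245]
S=atz('top',s,44)[:,:2]; print('screws',S.round(1),S.mean(0).round(1))
e=lambda a,b:(np.degrees(np.arctan2(*(b-a)[::-1]))).round(1)
print('yaw y-dir',e(S[1],S[0]),e(S[2],S[3]),'x-dir',e(S[3],S[0]),e(S[2],S[1]))
s=np.array([(105,86-0),(137,119),(340,140),(325,241),(121,219)])[1:]/5+[130,245]
S=atz('top',s,53)[:,:2]; print('carrier holes',S.round(1),S.mean(0).round(1),e(S[1],S[0]),e(S[2],S[3]))
s=(np.array([(632,112),(708,115),(712,226),(630,222)])-[450,0])/4.09+[430,225]
S=atz('top',s,4)[:,:2]; print('blade',S.round(1),S.mean(0).round(1),'xdir',e(S[3],S[0]),e(S[2],S[1]),e(S[2],S[3]))
E
python3 go.py 483 322.4 180 85.6; python3 go.py 450 -100 230 85.6
```

```text
screws [[522.  383.9]
 [522.7 260.1]
 [447.  260.2]
 [446.5 383.8]] [484.5 322. ]
yaw y-dir 90.3 90.3 x-dir 0.1 -0.1
carrier holes [[507.2 365. ]
 [500.1 277.3]
 [458.  280.7]
 [465.1 368.3]] [482.6 322.8] 85.4 85.4
blade [[ 561.2 -310.6]
 [ 560.2 -351.1]
 [ 501.1 -350.8]
 [ 502.5 -307.5]] [ 531.2 -330. ] xdir -3.0 -0.3 88.1
[ 544.4 -727.3   69.9] [-0.    -0.    -1.261]
t 1.4 [ 121.1 -510.8  303.9] tool x [ 0.973  0.231 -0.   ] tool z [-0.  0. -1.] j [-1.56  0.31  1.5  -0.    1.33 -0.22] w 1.001 0.0 [ 0.  -0.2 -0.1]
[ 414.8 -323.9   19.9] [-0.    -0.    -1.261]
t 1.4 [ 121.1 -510.8  303.9] tool x [ 0.973  0.231 -0.   ] tool z [-0.  0. -1.] j [-1.56  0.31  1.5  -0.    1.33 -0.22] w 1.001 0.0 [ 0.  -0.2 -0.1]
```

```bash
T='[415,-324,20,0,0,-1.26]'; python3 -m handwheel '[[415,-324,20,0,0,-1.26],[415,-324,20,0,0,-1.26],[415,-324,20,0,0,-1.26],[415,-324,20,0,0,-1.26],[415,-324,20,0,0,-1.26],[415,-324,20,0,0,-1.26],[415,-324,20,0,0,-1.26],[415,-324,20,0,0,-1.26]]' 1.0 40; python3 go.py 483 322.4 110 85.6
```

```text
time_s: 2.15
eef_pos: [371.8, -197.0, 288.9]
ee_rot: [0.0, 0.752, 0.659, 0.0]
force: [0.7, -1.5, 1.2]
grip_width: 1.002
grip_force: 0.0
[529.6  41.7 124.7] [ 0.001  0.001 -0.055]
t 2.1 [ 371.8 -197.   288.9] tool x [ 0.132  0.991 -0.001] tool z [ 0.001 -0.001 -1.   ] j [-0.77  0.09  1.81 -0.    1.24 -0.64] w 1.002 0.0 [ 0.7 -1.5  1.2]
```

```bash
python3 -m handwheel '[[50,4,6,0,0,-0.055],[100,8,12,0,0,-0.055],[150,12,18,0,0,-0.055],[200,16,24,0,0,-0.055],[250,20,30,0,0,-0.055],[300,24,36,0,0,-0.055],[350,28,42,0,0,-0.055],[400,32,48,0,0,-0.055]]'; python3 go.py 483 322.4 110 85.6
```

```text
time_s: 2.95
eef_pos: [456.8, 191.2, 241.1]
ee_rot: [0.0, 0.736, 0.677, 0.0]
force: [1.6, -0.4, 0.1]
grip_width: 0.999
grip_force: 0.0
[132.9  15.2  77.1] [ 0.001 -0.    -0.006]
t 3.0 [456.8 191.2 241.1] tool x [0.083 0.997 0.   ] tool z [ 0.001  0.    -1.   ] j [ 0.16  0.31  1.68 -0.    1.16  0.24] w 0.999 0.0 [ 1.6 -0.4  0.1]
```

```bash
python3 -m handwheel '[[50,6,20,0,0,0],[95,11,60,0,0,0],[133,15,90,0,0,0],[133,15,98,0,0,0],[133,15,98,0,0,0]]' 0.75; python3 go.py 483 322.4 110 85.6; python3 - <<'E'
from h import *
im,d=cams.capture('scene'); st=readout.sense(); uv=proj('scene',[[484,322,72],[484,322,44]]); print(uv.round(0),st['eef_pos'],st['grip_width'])
u,v=uv.mean(0).astype(int); c=im[v-50:v+50,u-65:u+65]; cv2.imwrite('pics/sc1.png',cv2.resize(c,None,fx=6,fy=6,interpolation=cv2.INTER_CUBIC)[:,:,::-1]); print(u,v)
E
```

```text
time_s: 3.45
eef_pos: [481.7, 321.1, 140.6]
ee_rot: [-0.001, 0.735, 0.678, -0.002]
force: [-0.4, 0.1, 1.4]
grip_width: 0.749
grip_force: 0.0
[  1.3   1.1 -23.4] [-0.004  0.002 -0.004]
t 3.5 [481.7 321.1 140.6] tool x [ 0.081  0.997 -0.002] tool z [-0.004 -0.002 -1.   ] j [0.39 0.6  1.51 0.   1.03 0.47] w 0.749 0.0 [-0.4  0.1  1.4]
[[257. 200.]
 [258. 209.]] [482.32274246 320.3592722  142.50775494] 0.7510900730510106
257 204
```

View pics/sc1.png

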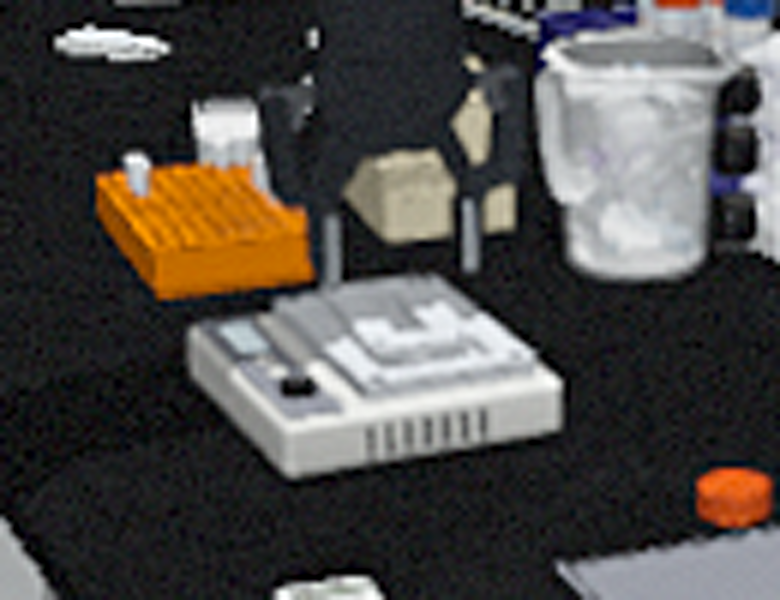

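The scene crop shows the open fingers straddling the carrier above the warmer, with tips at about (332,285) and (470,270) in the crop. That puts the tips near z = 71, so the tip extent is about 72 mm. Now I descend and pinch.

```bash
python3 go.py 483 322.4 64 85.6; python3 -m handwheel '[[0,0,10,0,0,0],[1.5,0.5,20,0,0,0],[1.5,0.5,25,0,0,0],[1.5,0.5,25,0,0,0]]'; python3 -m handwheel '[[0,0,0,0,0,0],[0,0,0,0,0,0],[0,0,0,0,0,0],[0,0,0,0,0,0]]' 0.5 40;  python3 go.py 483 322.4 64 85.6
```

```text
[ 2.1  0.6 24.5] [-0.002  0.001 -0.005]
t 3.5 [482.3 320.4 142.5] tool x [ 0.082  0.997 -0.001] tool z [-0.002 -0.001 -1.   ] j [ 0.38  0.6   1.51 -0.    1.03  0.47] w 0.751 0.0 [-0.1 -0.2  0.2]
time_s: 3.9
eef_pos: [483.2, 321.2, 117.6]
ee_rot: [-0.0, 0.736, 0.677, -0.001]
force: [0.5, 0.0, 0.9]
grip_width: 0.752
grip_force: 0.0
time_s: 4.3
eef_pos: [483.6, 321.7, 118.8]
ee_rot: [0.0, 0.736, 0.677, 0.0]
force: [-0.2, -2.1, 4.8]
grip_width: 0.612
grip_force: 42.6
[ 0.7 -0.7  0.8] [ 0.001 -0.    -0.006]
t 4.3 [483.6 321.7 118.8] tool x [0.083 0.997 0.   ] tool z [ 0.001  0.    -1.   ] j [ 0.39  0.63  1.53 -0.    0.98  0.47] w 0.612 42.56834149360657 [-0.2 -2.1  4.8]
```

```bash
python3 -m handwheel '[[0,0,-15,0,0,0],[0,0,-40,0,0,0],[-20,0,-70,0,0,0],[-60,0,-80,0,0,0],[-105,0,-80,0,0,0],[-150,0,-80,0,0,0]]' - 60; python3 go.py 550 11 60 90.3
```

```text
time_s: 4.9
eef_pos: [470.4, 171.0, 198.3]
ee_rot: [0.0, 0.736, 0.678, 0.0]
force: [0.7, -0.1, -0.9]
grip_width: 0.597
grip_force: 62.7
[-152.9   92.4   84.3] [ 0.001 -0.    -0.087]
t 4.9 [470.4 171.  198.3] tool x [0.082 0.997 0.   ] tool z [ 0.001  0.    -1.   ] j [0.11 0.37 1.71 0.   1.06 0.2 ] w 0.597 62.660014629364014 [ 0.7 -0.1 -0.9]
```

```bash
python3 -m handwheel '[[-40,24,10,0,0,-0.03],[-80,48,25,0,0,-0.06],[-120,72,45,0,0,-0.087],[-150,90,70,0,0,-0.087],[-153,92,84,0,0,-0.087],[-153,92,84,0,0,-0.087],[-153,92,84,0,0,-0.087]]'; python3 go.py 550 11 28.8 90.3; python3 - <<'E'
from meas import *
im,d=cams.capture('top'); rect('top','carrier',0,200,d)
im,d=cams.capture('scene'); rect('scene','carrier',0,200,d)
E
```

```text
time_s: 5.6
eef_pos: [549.7, 13.0, 114.5]
ee_rot: [-0.0, 0.705, 0.709, 0.0]
force: [-0.1, 0.3, -0.4]
grip_width: 0.596
grip_force: 62.9
[-2.   0.3 31.7] [-0. -0. -0.]
t 5.6 [549.7  13.  114.5] tool x [-0.005  1.     0.   ] tool z [-0.  0. -1.] j [-0.19  0.59  1.63  0.    0.93 -0.19] w 0.596 62.85714626312256 [-0.1  0.3 -0.4]
carrier none
carrier 0.66 [305.4, 227.7, 341.8, 251.6] z [36.6 50.7 52.8] n 278 rect c [558.9  40.8] [166.   74.8] 83.8 mean [557.    6.7  47.6]
```

```bash
python3 -m handwheel '[[-1,0,15,0,0,0],[-2,0,27,0,0,0],[-2,0,30.5,0,0,0],[-2,0,30.5,0,0,0]]'; python3 go.py 550 11 28.8 90.3
```

```text
time_s: 6.2
eef_pos: [549.8, 10.4, 83.6]
ee_rot: [-0.0, 0.706, 0.709, -0.0]
force: [0.2, 0.3, -1.2]
grip_width: 0.598
grip_force: 62.9
[0.6 0.2 0.8] [-0.001 -0.    -0.001]
t 6.2 [549.8  10.4  83.6] tool x [-0.004  1.     0.   ] tool z [-0.001  0.    -1.   ] j [-0.19  0.64  1.64  0.    0.86 -0.2 ] w 0.598 62.88631796836853 [ 0.2  0.3 -1.2]
```

```bash
for i in 1; do python3 -m handwheel '[[0,0,0.7,0,0,0],[0,0,0.7,0,0,0]]'; python3 -m handwheel '[[0,0,0.7,0,0,0],[0,0,0.7,0,0,0]]';python3 -m handwheel '[[0,0,0.6,0,0,0],[0,0,0.6,0,0,0]]'; done | grep -E 'eef|force:'
```

```text
eef_pos: [550.0, 10.2, 83.2]
force: [-0.2, 0.3, -1.3]
grip_force: 62.9
eef_pos: [550.1, 10.2, 83.0]
force: [-2.0, 1.1, 6.0]
grip_force: 63.9
eef_pos: [550.1, 10.2, 83.0]
force: [-4.3, 0.5, 11.8]
grip_force: 64.7
```

```bash
python3 -m handwheel '[[0,0,-1,0,0,0],[0,0,-1,0,0,0],[0,0,-1,0,0,0]]' 0.85; python3 -m handwheel '[[0,0,-15,0,0,0],[0,0,-45,0,0,0],[0,0,-90,0,0,0],[-30,-15,-130,0,0,0.1],[-70,-25,-130,0,0,0.2],[-110,-35,-130,0,0,0.35],[-155,-45,-130,0,0,0.5],[-200,-55,-130,0,0,0.65]]'; python3 go.py 455 -302.3 110 -1.3
```

```text
time_s: 7.1
eef_pos: [550.0, 10.1, 82.7]
ee_rot: [0.0, 0.706, 0.709, 0.0]
force: [0.3, 0.3, 0.8]
grip_width: 0.849
grip_force: 0.0
time_s: 7.9
eef_pos: [495.1, -191.7, 212.8]
ee_rot: [0.0, 0.896, 0.443, 0.0]
force: [1.2, -0.2, 0.6]
grip_width: 0.85
grip_force: 0.0
[-112.3   35.3   48.8] [ 0.    -0.     0.942]
t 7.9 [ 495.1 -191.7  212.8] tool x [0.607 0.795 0.   ] tool z [ 0. -0. -1.] j [-0.59  0.41  1.61  0.    1.12  0.06] w 0.85 0.0 [ 1.2 -0.2  0.6]
```

```bash
python3 -m handwheel '[[-45,14,10,0,0,0.15],[-90,28,20,0,0,0.3],[-112,35,20,0,0,0.45],[-112,35,20,0,0,0.6],[-112,35,20,0,0,0.75],[-112,35,20,0,0,0.9],[-112,35,20,0,0,0.942],[-112,35,20,0,0,0.942]]' 0.45; python3 go.py 455 -302.3 110 -1.3; python3 - <<'E'
from meas import *
im,d=cams.capture('top'); cv2.imwrite('pics/top1.png',im[:,:,::-1])
t=rect('top','carrier',5,30,d)[0]
ct=max(cv2.findContours(t['pixels'].astype(np.uint8),0,1)[0],key=len)[:,0]
print(cv2.minAreaRect(atz('top',ct,17)[:,:2].astype(np.float32)))
im,d=cams.capture('scene'); r=rect('scene','lifter',-5,90,d)
for n in['lifter','lifter_tip','lifter_grip']:
    for s in cams.spot_point(n,'scene')[:1]: print(n,s['p'],atz('scene',s['uv'],{'lifter':2,'lifter_tip':3,'lifter_grip':35}[n]))
E
```

```text
time_s: 8.7
eef_pos: [456.2, -300.6, 192.5]
ee_rot: [-0.0, 1.0, -0.009, -0.0]
force: [0.4, 0.5, 0.6]
grip_width: 0.449
grip_force: 0.0
[-1.2  1.7 28.5] [-0.     0.     0.005]
t 8.7 [ 456.2 -300.6  192.5] tool x [ 1.    -0.017 -0.   ] tool z [-0.  0. -1.] j [-0.8   0.47  1.58  0.    1.09  0.79] w 0.449 0.0 [0.4 0.5 0.6]
carrier 0.85 [302.3, 241.3, 350.8, 266.6] z [13.8 17.1 20. ] n 888 rect c [552.7  12.4] [53.4 99.4] 0.8 mean [552.5  12.4  17.1]
((552.6753540039062, 12.363212585449219), (52.334407806396484, 99.38546752929688), 1.0235458612442017)
lifter 0.97 [333.5, 295.2, 393.1, 319.5] z [ 3.4  8.1 63.9] n 565 rect c [ 499.7 -294.3] [130.8 127.4] 52.1 mean [ 489.3 -306.3   23.9]
lifter 0.86 [[ 535.08253608 -311.66366445    2.        ]]
lifter_grip 0.89 [[ 453.5649192  -306.10085093   35.        ]]
```

```bash
python3 -m handwheel '[[-2,2,40,0,0,0],[-2,2,75,0,0,0],[-2,2,98,0,0,0],[-2,2,103.5,0,0,0],[-2,2,103.5,0,0,0],[-2,2,103.5,0,0,0]]'; python3 -m handwheel '[[0,0,0,0,0,0],[0,0,0,0,0,0],[0,0,0,0,0,0],[0,0,0,0,0,0],[0,0,0,0,0,0]]' 0.0 80;  python3 go.py 454 -303 35 -1.3
```

```text
time_s: 9.65
eef_pos: [454.7, -303.0, 90.5]
ee_rot: [0.001, 1.0, -0.009, 0.001]
force: [1.0, -0.3, 0.5]
grip_width: 0.452
grip_force: 0.0
time_s: 10.15
eef_pos: [454.5, -302.9, 90.3]
ee_rot: [0.001, 1.0, -0.009, 0.001]
force: [-2.2, -0.5, 6.9]
grip_width: 0.162
grip_force: 77.9
[-0.5  0.1  1.3] [ 0.001 -0.001  0.005]
t 10.2 [ 454.5 -302.9   90.3] tool x [ 1.    -0.017  0.001] tool z [ 0.001 -0.001 -1.   ] j [-0.8   0.62  1.65  0.    0.87  0.79] w 0.162 77.94336676597595 [-2.2 -0.5  6.9]
```

```bash
python3 -m handwheel '[[0,0,-15,0,0,0],[0,0,-50,0,0,0],[0,0,-90,0,0,0],[0,0,-100,0,0,0],[-10,-45,-100,0,0,-0.03],[-20,-95,-100,0,0,-0.03],[-30,-145,-100,0,0,-0.03],[-40,-195,-100,0,0,-0.03]]';  python3 go.py 403 10.8 60 0.5
```

```text
time_s: 10.95
eef_pos: [417.2, -108.0, 188.9]
ee_rot: [-0.0, 1.0, 0.006, -0.0]
force: [0.7, -0.2, -1.7]
grip_width: 0.158
grip_force: 78.1
[ -12.7 -119.    74.9] [-0.     0.     0.003]
t 10.9 [ 417.2 -108.   188.9] tool x [ 1.     0.012 -0.   ] tool z [-0.  0. -1.] j [-0.53  0.25  1.92  0.    0.98  1.03] w 0.158 78.06918740272522 [ 0.7 -0.2 -1.7]
```

```bash
python3 - <<'E'
from meas import *
im,d=cams.capture('top'); r=rect('top','lifter',30,130,d)
E
```

```text
lifter 0.49 [142.0, 250.2, 221.0, 327.0] z [28.5 37.5 45.8] n 5039 rect c [467.6 321.7] [150.7 160.7] 0.3 mean [466.  319.1  38.6]
```

```bash
python3 -m handwheel '[[-6,-48,20,0,0,0],[-12,-96,45,0,0,0],[-12.7,-120,70,0,0,0],[-12.7,-120,80,0,0,0],[-12.7,-120,80,0,0,0],[-12.7,-120,80,0,0,0]]';  python3 go.py 403 10.8 42 0.5;  python3 - <<'E'
from meas import *
im,d=cams.capture('top'); 
for x in cams.trace('lifter','top'): print(x['p'],x['bbox'])
for n in['lifter','lifter_tip']:
    for s in cams.spot_point(n,'top')[:2]: print(n,s['p'],s['uv'],atz('top',s['uv'],22))
cv2.imwrite('pics/top2.png',cv2.resize(im[205:345,260:420],None,fx=4,fy=4,interpolation=cv2.INTER_CUBIC)[:,:,::-1])
E
```

```text
time_s: 11.65
eef_pos: [404.5, 9.1, 109.7]
ee_rot: [0.0, 1.0, 0.006, 0.0]
force: [0.0, -0.5, -0.0]
grip_width: 0.16
grip_force: 78.4
[-1.5 -1.8 13.7] [ 0.    -0.001  0.003]
t 11.7 [404.5   9.1 109.7] tool x [1.    0.012 0.001] tool z [ 0.001 -0.    -1.   ] j [-0.27  0.35  2.06 -0.    0.73  1.29] w 0.16 78.3509874343872 [ 0.  -0.5 -0. ]
0.64 [316.4, 268.8, 338.2, 295.5]
lifter 0.72 [323.3, 284.3] [[484.61386538  16.28703895  22.        ]]
lifter 0.67 [327.0, 253.3] [[551.16383625   9.88410956  22.        ]]
lifter_tip 0.85 [331.4, 273.2] [[ 5.08536193e+02 -4.02420715e-01  2.20000000e+01]]
```

View pics/top2.png

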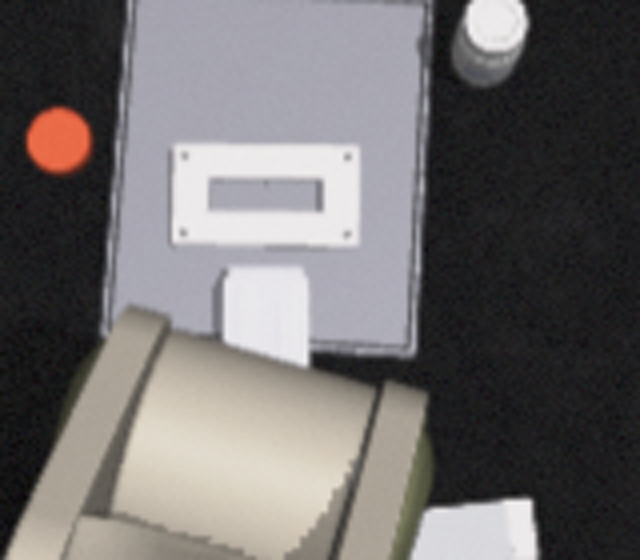

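The picture shows the blade tip edge at crop row 267, centred at column 266. The carrier's near edge is at row 244 with its centre at column 266, so the blade is aligned in y.

```bash
python3 - <<'E'
from h import *
f=lambda u,v,z: atz('top',[u/4+260-.4,v/4+205-.4],z)[0].round(1)
print(f(266,267,22),f(266,245,16),f(266,143,17),f(172,200,17),f(360,200,17),f(223,330,22),f(310,330,22))
E
```

```text
[512.3  11.   22. ] [524.8  11.4  16. ] [580.2  12.6  17. ] [548.2  62.6  17. ] [549.9 -38.6  17. ] [478.4  33.   22. ] [479.2 -13.   22. ]
```

```bash
python3 -m handwheel '[[0,-1,6,0,0,0],[0,-1,12,0,0,0],[0,-1,17.4,0,0,0],[0,-1,17.4,0,0,0],[5,-1,17.4,0,0,0],[10,-1,17.4,0,0,0],[10,-1,17.4,0,0,0]]'; python3 -m handwheel '[[4,0,0,0,0,0],[8,0,0,0,0,0],[10.5,0,0,0,0,0],[10.5,0,0,0,0,0]]'; python3 go.py 403 10.8 42 0.5
```

```text
time_s: 12.55
eef_pos: [414.7, 11.0, 92.0]
ee_rot: [0.0, 1.0, 0.006, 0.001]
force: [-0.1, 0.6, -0.8]
grip_width: 0.162
grip_force: 78.6
time_s: 12.95
eef_pos: [424.7, 11.2, 91.8]
ee_rot: [0.0, 1.0, 0.006, 0.0]
force: [-0.2, 0.4, -0.5]
grip_width: 0.155
grip_force: 78.6
[-21.7   0.2  -4.2] [ 0.    -0.     0.004]
t 12.9 [424.7  11.2  91.8] tool x [1.    0.013 0.   ] tool z [ 0. -0. -1.] j [-0.25  0.42  2.01  0.    0.71  1.31] w 0.155 78.58484029769897 [-0.2  0.4 -0.5]
```

```bash
python3 - <<'E'
from meas import *
im,d=cams.capture('scene'); u,v=proj('scene',[[525,10,10]])[0].astype(int); c=im[v-40:v+40,u-55:u+55]
cv2.imwrite('pics/sc2.png',cv2.resize(c,None,fx=7,fy=7,interpolation=cv2.INTER_CUBIC)[:,:,::-1])
E
```

```text
(no output)
```

View pics/sc2.png

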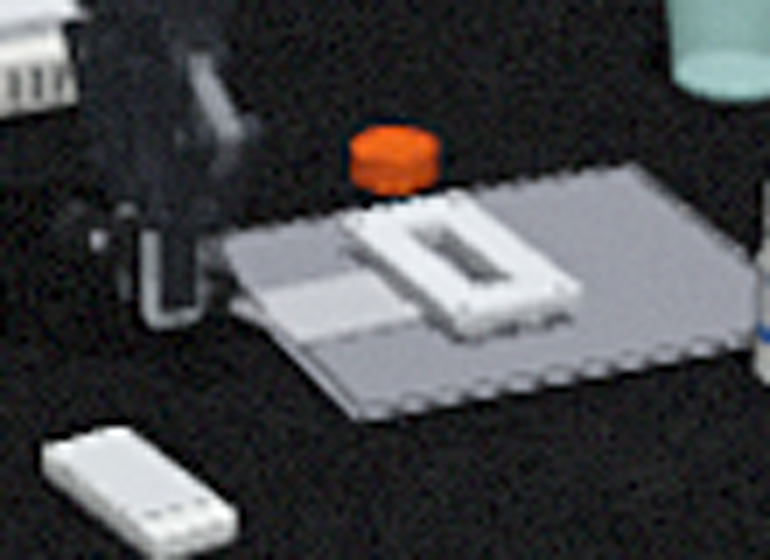

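The scene view shows the blade lying under the carrier's near long edge, at about (400,300) in the crop. Now I lift along the computed arc.

```bash
python3 -m handwheel '[[1,0,-2.5,0,0,0],[1,0,-5.2,0,0,0],[2.5,0,-9.7,0,0,0],[4.6,0,-14.2,0,0,0],[7.3,0,-18,0,0,0],[10.3,0,-22,0,0,0],[14,0,-25.2,0,0,0],[17.9,0,-28,0,0,0]]'; python3 - <<'E'
from meas import *
im,d=cams.capture('scene'); u,v=proj('scene',[[545,10,20]])[0].astype(int); c=im[v-40:v+40,u-55:u+55]
cv2.imwrite('pics/sc3.png',cv2.resize(c,None,fx=7,fy=7,interpolation=cv2.INTER_CUBIC)[:,:,::-1])
E
```

```text
time_s: 13.8
eef_pos: [442.6, 11.5, 120.2]
ee_rot: [0.0, 1.0, 0.006, 0.0]
force: [-2.2, -0.0, 2.0]
grip_width: 0.155
grip_force: 78.5
```

View pics/sc3.png

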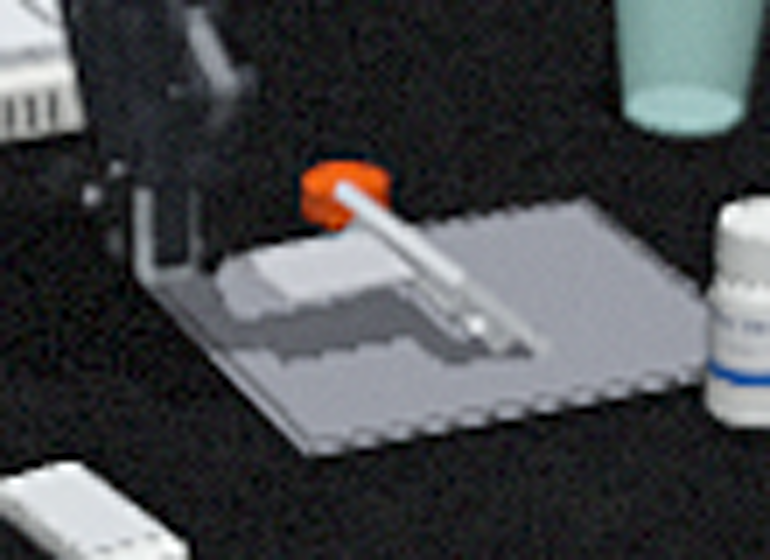

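The carrier stands tilted at about 45° on the blade, with its bay face toward the lifter. I continue the arc.

```bash
python3 -m handwheel '[[4.4,0,-3.6,0,0,0],[9.3,0,-7.2,0,0,0],[14.5,0,-10.3,0,0,0],[20.2,0,-13.2,0,0,0],[26,0,-15.2,0,0,0],[32,0,-16.7,0,0,0],[37,0,-17,0,0,0],[41,0,-17,0,0,0]]';python3 -m handwheel '[[3,0,0,0,0,0],[6,0,0,0,0,0],[9,0,0,0,0,0],[12,0,0,0,0,0],[12,0,0,0,0,0],[12,0,0,0,0,0],[12,0,0,0,0,0]]'; python3 - <<'E'
from meas import *
im,d=cams.capture('scene'); u,v=proj('scene',[[565,10,20]])[0].astype(int); c=im[v-40:v+40,u-55:u+55]
cv2.imwrite('pics/sc4.png',cv2.resize(c,None,fx=7,fy=7,interpolation=cv2.INTER_CUBIC)[:,:,::-1])
E
```

```text
time_s: 14.65
eef_pos: [483.8, 12.0, 136.8]
ee_rot: [0.0, 1.0, 0.006, 0.0]
force: [0.0, -0.4, 1.1]
grip_width: 0.162
grip_force: 78.4
time_s: 15.35
eef_pos: [495.3, 12.1, 136.9]
ee_rot: [0.0, 1.0, 0.006, 0.0]
force: [0.6, 0.9, 4.2]
grip_width: 0.165
grip_force: 78.6
```

View pics/sc4.png

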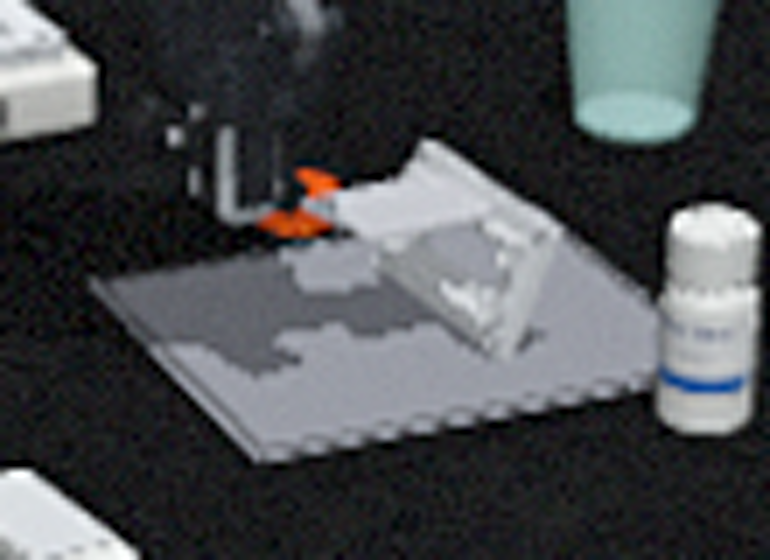

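The carrier is about 110° over, past vertical; its upper rail hangs under the blade. Raising the blade lets it go on over.

```bash
python3 -m handwheel '[[1,0,-2,0,0,0],[2,0,-4,0,0,0],[3,0,-6,0,0,0],[4,0,-8,0,0,0],[5,0,-11,0,0,0],[5,0,-15,0,0,0],[5,0,-20,0,0,0],[5,0,-20,0,0,0]]'; python3 - <<'E'
from meas import *
im,d=cams.capture('scene'); u,v=proj('scene',[[575,10,20]])[0].astype(int); c=im[v-40:v+40,u-55:u+55]
cv2.imwrite('pics/sc5.png',cv2.resize(c,None,fx=7,fy=7,interpolation=cv2.INTER_CUBIC)[:,:,::-1])
rect('scene','carrier',-5,80,d)
E
```

```text
time_s: 16.2
eef_pos: [500.5, 12.2, 157.6]
ee_rot: [0.0, 1.0, 0.006, 0.001]
force: [-0.6, -0.1, -1.1]
grip_width: 0.156
grip_force: 78.6
carrier 0.17 [350.8, 197.0, 375.0, 229.1] z [ 4.4 57.4 83.8] n 569 rect c [828.8 262.1] [331.4  82.5] 55.7 mean [759.2 148.1  46.5]
```

View pics/sc5.png

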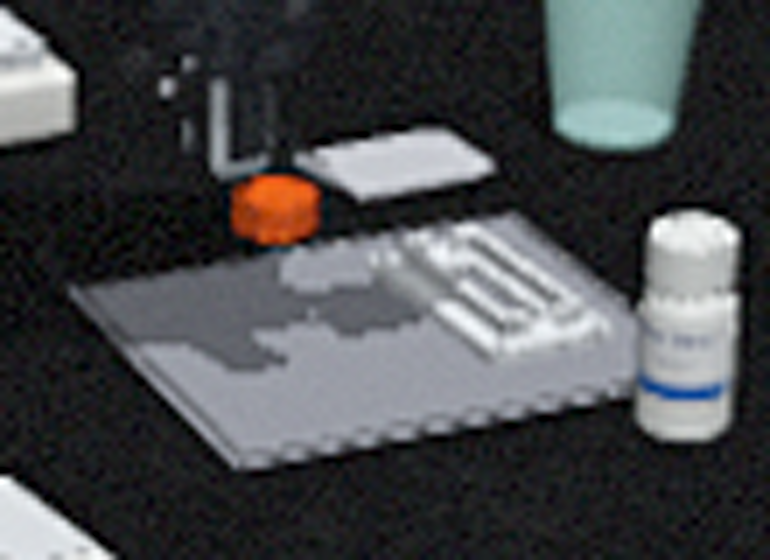

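The carrier lies bay up on the mat, at about (520,290) in the crop. I take the lifter back to its tray.

```bash
python3 -m handwheel '[[-20,20,-35,0,0,0],[-30,65,-40,0,0,0],[-35,110,-40,0,0,0.01],[-38,160,-40,0,0,0.02],[-40,210,-40,0,0,0.03],[-42,260,-40,0,0,0.03],[-45,300,-40,0,0,0.03],[-45,312,-40,0,0,0.03]]'; python3 go.py 454.5 -302.9 46 -1
```

```text
time_s: 17.1
eef_pos: [458.4, -303.7, 196.4]
ee_rot: [0.0, 1.0, -0.01, -0.0]
force: [0.6, 0.0, -0.5]
grip_width: 0.158
grip_force: 78.4
[-3.9 -0.8 96.4] [ 0.001  0.    -0.003]
t 17.1 [ 458.4 -303.7  196.4] tool x [ 1.    -0.021 -0.   ] tool z [-0.    -0.001 -1.   ] j [-0.8   0.47  1.56 -0.    1.11  0.79] w 0.158 78.43907117843628 [ 0.6  0.  -0.5]
```

```bash
python3 -m handwheel '[[-4,-1,40,0,0,0],[-4,-1,75,0,0,0],[-4,-1,92,0,0,0],[-4,-1,98,0,0,0],[-4,-1,102,0,0,0],[-4,-1,104,0,0,0],[-4,-1,104,0,0,0],[-4,-1,104,0,0,0]]'; python3 -m handwheel '[[0,0,1,0,0,0],[0,0,1,0,0,0]]'; python3 -m handwheel '[[0,0,1,0,0,0],[0,0,1,0,0,0]]'
```

```text
time_s: 17.9
eef_pos: [455.5, -299.4, 93.5]
ee_rot: [0.0, 1.0, -0.009, 0.0]
force: [0.7, -0.2, -0.7]
grip_width: 0.161
grip_force: 78.4
time_s: 18.1
eef_pos: [455.3, -299.3, 92.0]
ee_rot: [0.0, 1.0, -0.009, 0.0]
force: [-0.2, -0.6, -0.5]
grip_width: 0.161
grip_force: 78.4
time_s: 18.3
eef_pos: [455.3, -299.3, 90.8]
ee_rot: [-0.0, 1.0, -0.009, 0.0]
force: [-0.0, -0.7, -0.5]
grip_width: 0.162
grip_force: 78.4
```

```bash
python3 -m handwheel '[[0,0,0.7,0,0,0],[0,0,0.7,0,0,0]]' | grep -E 'eef|^force'; python3 -m handwheel '[[0,0,0.7,0,0,0],[0,0,0.7,0,0,0]]'| grep -E 'eef|^force'
```

```text
eef_pos: [455.3, -299.4, 90.5]
force: [-2.1, 0.7, 3.5]
eef_pos: [455.3, -299.4, 90.3]
force: [-5.0, 2.4, 10.0]
```

```bash
python3 -m handwheel '[[0,0,-1,0,0,0],[0,0,-1,0,0,0],[0,0,-1,0,0,0],[0,0,-1,0,0,0]]' 0.45; python3 -m handwheel '[[0,0,-20,0,0,0],[0,0,-60,0,0,0],[0,0,-105,0,0,0],[0,-30,-125,0,0,-0.1],[0,-75,-130,0,0,-0.25],[0,-120,-130,0,0,-0.4],[0,-165,-130,0,0,-0.55],[0,-170,-130,0,0,-0.7]]' 0.7; python3 - <<'E'
from meas import *
im,d=cams.capture('top'); cv2.imwrite('pics/top3.png',cv2.resize(im[190:330,280:510],None,fx=3.4,fy=3.4,interpolation=cv2.INTER_CUBIC)[:,:,::-1])
t,P=rect('top','carrier',-5,30,d)
m=t['pixels'].astype(np.uint8); ct=max(cv2.findContours(m,0,1)[0],key=len)[:,0]
for z in(8,17): print(z,cv2.minAreaRect(atz('top',ct,z)[:,:2].astype(np.float32)))
for s in cams.spot_point('carrier_bay','top')[:1]+cams.spot_point('carrier','top')[:1]: print(s['p'],atz('top',s['uv'],17))
rect('top','lifter',-5,90,d); L=cams.trace('lifter','top')[0]['pixels']; P=cloud('top',d,L)
for x in range(420,570,15):
    s=P[(P[:,0]>x)&(P[:,0]<x+15)]
    if len(s): print(x,s.mean(0).round(1))
print(cams.spot_point('pocket','top')[:1])
w=cams.trace('slide_warmer','top'); print([(a['p'],a['bbox']) for a in w])
E
python3 go.py 603 11 60 90.5
```

```text
time_s: 19.1
eef_pos: [455.3, -299.2, 90.2]
ee_rot: [-0.0, 1.0, -0.009, -0.0]
force: [0.3, -0.2, 0.4]
grip_width: 0.458
grip_force: 0.0
time_s: 19.9
eef_pos: [457.8, -125.4, 220.5]
ee_rot: [-0.001, 0.941, 0.34, -0.0]
force: [-0.6, -0.5, 0.8]
grip_width: 0.7
grip_force: 0.0
carrier 0.61 [302.4, 211.5, 348.7, 239.4] z [ 5.4  8.9 18.4] n 848 rect c [619.6  14.2] [53.3 97.6] 0.4 mean [619.5  13.3  10.1]
8 ((619.6270141601562, 14.248588562011719), (51.840171813964844, 97.27912902832031), 0.8185862302780151)
17 ((617.6568603515625, 13.911090850830078), (51.37265396118164, 96.40184783935547), 0.8185896873474121)
0.76 [[618.98801153   7.79710429  17.        ]]
0.83 [[616.20331159  14.9351115   17.        ]]
lifter 0.7 [458.4, 250.1, 482.7, 320.4] z [ 1.3  5.1 65.3] n 495 rect c [ 487.8 -299.4] [ 44.9 149.5] 89.2 mean [ 507.9 -300.9   21.8]
420 [ 427.5 -297.8   62.7]
435 [ 441.7 -298.5   53.8]
450 [ 454.1 -302.7   46.5]
510 [ 523.  -315.5    5.2]
525 [ 534.2 -302.9    4.1]
540 [ 547.6 -300.4    3.7]
555 [ 558.7 -301.2    3.7]
[{'uv': [179.0, 283.2], 'p': 0.76}]
[(0.65, [276.2, 330.8, 304.4, 352.1]), (0.63, [139.8, 252.2, 222.3, 326.1])]
[201.3 -18.6 106.3] [-0.   0.  -0.9]
t 20.3 [ 458.2 -130.   220.3] tool x [ 0.778  0.629 -0.   ] tool z [-0.  0. -1.] j [-0.52  0.29  1.76 -0.    1.09  0.37] w 0.7 0.0 [ 0.1 -0.3  0.1]
```

View pics/top3.png

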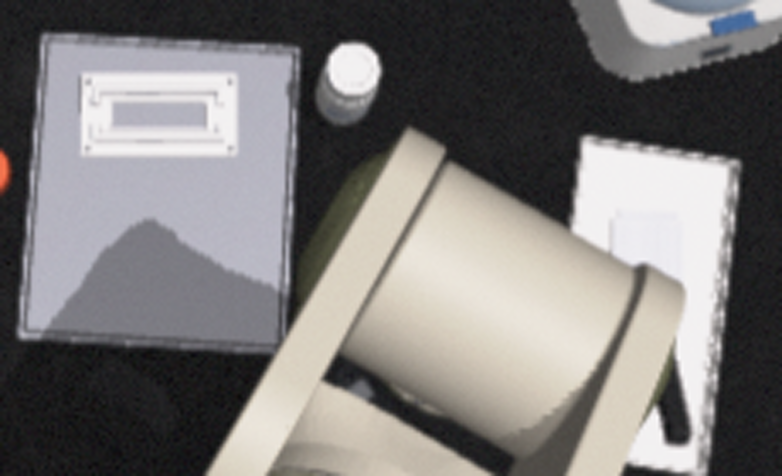

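The view shows the carrier bay up at (158,114) in the crop and the lifter flat in its tray.

```bash
python3 - <<'E'
from h import *
c=np.array([(80,72),(238,75),(237,156),(79,154)])/3.4+[280-.35,190-.35]; S=atz('top',c,8)[:,:2]; print(S.round(1),S.mean(0))
E
python3 -m handwheel '[[45,-4,10,0,0,-0.15],[90,-8,30,0,0,-0.3],[135,-12,50,0,0,-0.45],[170,-16,60,0,0,-0.6],[200,-18,60,0,0,-0.75],[208,-8,60,0,0,-0.9],[208,-8,60,0,0,-0.9],[208,-8,60,0,0,-0.9]]' 0.62; python3 go.py 617 12 50 90.6
```

```text
[[647.5  65.2]
 [647.  -37.6]
 [593.4 -37.7]
 [593.1  64.1]] [620.2343882   13.50177826]
time_s: 21.1
eef_pos: [614.1, 7.6, 160.0]
ee_rot: [-0.0, 0.705, 0.709, -0.0]
force: [-0.2, -0.6, -0.1]
grip_width: 0.62
grip_force: 0.0
[ 4.4  3.  56. ] [-0.001 -0.    -0.004]
t 21.1 [614.1   7.6 160. ] tool x [-0.006  1.     0.   ] tool z [-0.001  0.    -1.   ] j [-0.18  0.64  1.38 -0.    1.12 -0.18] w 0.62 0.0 [-0.2 -0.6 -0.1]
```

```bash
python3 -m handwheel '[[2,2,20,0,0,0],[4.4,3.5,45,0,0,0],[4.4,3.5,56,0,0,0],[4.4,3.5,56,0,0,0],[4.4,3.5,60,0,0,0]]'; python3 go.py 617.5 12 31 90.6
```

```text
time_s: 21.6
eef_pos: [618.3, 12.1, 101.7]
ee_rot: [0.001, 0.703, 0.711, 0.001]
force: [-0.4, -0.0, -0.0]
grip_width: 0.618
grip_force: 0.0
[-0.1 -0.9 16.7] [ 0.002  0.    -0.   ]
t 21.6 [618.3  12.1 101.7] tool x [-0.01  1.   -0.  ] tool z [ 0.002 -0.    -1.   ] j [-0.17  0.73  1.41 -0.    1.01 -0.18] w 0.618 0.0 [-0.4 -0.  -0. ]
```

```bash
python3 -m handwheel '[[0,-1,8,0,0,0],[0,-1,14,0,0,0],[0,-1,15,0,0,0],[0,-1,15,0,0,0],[0,-1,15,0,0,0]]'; python3 -m handwheel '[[0,0,0,0,0,0],[0,0,0,0,0,0],[0,0,0,0,0,0],[0,0,0,0,0,0],[0,0,0,0,0,0]]' 0.2 40; python3 go.py 617.5 12 31 90.6
```

```text
time_s: 22.1
eef_pos: [617.1, 12.6, 85.7]
ee_rot: [0.0, 0.703, 0.711, 0.0]
force: [-0.3, -0.3, 0.5]
grip_width: 0.617
grip_force: 0.0
time_s: 22.6
eef_pos: [617.2, 12.6, 86.0]
ee_rot: [0.0, 0.703, 0.711, 0.0]
force: [-0.3, 0.7, 4.6]
grip_width: 0.399
grip_force: 39.8
[-0.6  0.3  1. ] [0.001 0.    0.002]
t 22.6 [617.2  12.6  86. ] tool x [-0.012  1.    -0.   ] tool z [ 0.001 -0.    -1.   ] j [-0.17  0.75  1.42  0.    0.98 -0.18] w 0.399 39.799795746803284 [-0.3  0.7  4.6]
```

```bash
python3 -m handwheel '[[0,0,-10,0,0,0],[0,0,-45,0,0,0],[5,-5,-85,0,0,0],[45,-20,-100,0,0,0],[90,-40,-100,0,0,0],[135,-60,-100,0,0,0],[180,-80,-100,0,0,0],[225,-100,-100,0,0,0]]' - 60; python3 go.py 485 322.4 101 90.2
```

```text
time_s: 23.4
eef_pos: [513.1, 238.0, 185.7]
ee_rot: [-0.0, 0.703, 0.711, 0.0]
force: [0.4, -0.1, -0.3]
grip_width: 0.387
grip_force: 59.9
[ 84.8 -27.1  30.8] [ 0.    -0.     0.008]
t 23.4 [513.1 238.  185.7] tool x [-0.012  1.     0.   ] tool z [ 0.  0. -1.] j [0.23 0.52 1.52 0.   1.1  0.22] w 0.387 59.89155113697052 [ 0.4 -0.1 -0.3]
```

```bash
python3 -m handwheel '[[40,-14,0,0,0,0.008],[75,-25,10,0,0,0.008],[84,-27,25,0,0,0.008],[84,-27,35,0,0,0.008],[84,-27,45,0,0,0.008],[84,-27,45,0,0,0.008],[84,-27,45,0,0,0.008]]'; python3 go.py 485 322.4 76 90.2
```

```text
time_s: 24.1
eef_pos: [486.9, 319.1, 140.5]
ee_rot: [0.0, 0.706, 0.708, -0.0]
force: [0.9, 0.0, -1.4]
grip_width: 0.385
grip_force: 59.9
[ 3.4 -1.9 10.5] [-0.     0.    -0.001]
t 24.1 [486.9 319.1 140.5] tool x [-0.002  1.    -0.   ] tool z [-0. -0. -1.] j [ 0.38  0.61  1.51 -0.    1.03  0.38] w 0.385 59.89250957965851 [ 0.9  0.  -1.4]
```

```bash
python3 -m handwheel '[[3.3,-1.8,5,0,0,0],[3.3,-1.8,9.5,0,0,0],[3.3,-1.8,9.5,0,0,0],[3.3,-1.8,9.5,0,0,0]]'; python3 -m handwheel '[[0,0,2,0,0,0],[0,0,4,0,0,0],[0,0,4,0,0,0]]'; python3 go.py 485 322.4 68 90.2
```

```text
time_s: 24.5
eef_pos: [484.5, 323.3, 130.9]
ee_rot: [0.0, 0.706, 0.709, -0.0]
force: [0.0, -0.2, -0.7]
grip_width: 0.382
grip_force: 59.9
time_s: 24.8
eef_pos: [484.3, 323.3, 126.6]
ee_rot: [-0.0, 0.706, 0.709, -0.0]
force: [0.8, 0.9, -1.9]
grip_width: 0.385
grip_force: 59.9
[-0.9  0.7  4.6] [-0.     0.     0.001]
t 24.8 [484.3 323.3 126.6] tool x [-0.004  1.    -0.   ] tool z [-0. -0. -1.] j [ 0.39  0.63  1.52 -0.    1.    0.38] w 0.385 59.88909065723419 [ 0.8  0.9 -1.9]
```

```bash
python3 -m handwheel '[[-0.5,0.3,1.5,0,0,0],[-0.5,0.3,1.5,0,0,0]]'|grep -E 'eef|^force'; python3 -m handwheel '[[0,0,1.5,0,0,0],[0,0,1.5,0,0,0]]'|grep -E 'eef|^force'; python3 -m handwheel '[[0,0,1,0,0,0],[0,0,1,0,0,0]]'|grep -E 'eef|^force'
```

```text
eef_pos: [484.7, 322.8, 125.2]
force: [-0.1, -0.5, -0.2]
eef_pos: [484.7, 322.8, 123.7]
force: [0.1, 0.6, -1.2]
eef_pos: [484.7, 322.8, 122.8]
force: [-0.4, -1.1, -1.4]
```

```bash
python3 -m handwheel '[[0,0,1,0,0,0],[0,0,1,0,0,0]]'|grep -E 'eef|^force'; python3 -m handwheel '[[0,0,0.5,0,0,0],[0,0,0.5,0,0,0]]'|grep -E 'eef|^force'
```

```text
eef_pos: [484.8, 322.9, 122.2]
force: [-1.3, -1.0, 1.2]
eef_pos: [484.8, 322.9, 122.2]
force: [-2.4, -1.5, 6.6]
```

Contact with the pocket floor at TCP 122.2 (122.0 expected). I release, retract clear and check.

```bash
python3 -m handwheel '[[0,0,-1,0,0,0],[0,0,-1,0,0,0],[0,0,-1,0,0,0],[0,0,-1,0,0,0]]' 0.62; python3 -m handwheel '[[0,0,-20,0,0,0],[0,0,-60,0,0,0],[-10,-5,-100,0,0,0],[-55,-20,-110,0,0,0],[-100,-30,-110,0,0,0],[-145,-40,-110,0,0,0],[-190,-50,-110,0,0,0],[-235,-60,-110,0,0,0]]'; python3 - <<'E'
from meas import *
im,d=cams.capture('top'); t,P=rect('top','carrier',-5,90,d)
S=atz('top',[[0,0]],0)
v,u=np.nonzero(t['pixels']&(d>0)); 
print('plate z mode',np.percentile(P[:,2],[10,25,50,75,90]).round(1))
c=cv2.minAreaRect(P[:,:2].astype(np.float32)); g=np.array(c[0])
G=cloud('top',d,np.ones_like(d,bool)); r=G[:,:2]-[484.5,322]; a=np.abs(r)
print('block z',np.median(G[(a[:,0]<37)&(a[:,0]>31)&(a[:,1]<50)][:,2]))
for q,(lx,ly) in {'-x':(-22.5,0),'+x':(22.5,0),'-y':(0,-46),'+y':(0,46)}.items():
    k=(abs(r[:,0]-lx)<(3 if lx else 15))&(abs(r[:,1]-ly)<(2.5 if ly else 38)); print(q,k.sum(),G[k][:,2].mean().round(2))
for n in ['lifter','green_cup','dropper_bottle','white_jar','tube_cap_1','timer','slide_box']: rect('top',n,-5,150,d)
print(readout.sense()['eef_pos'],readout.sense()['force'])
E
```

```text
time_s: 26.2
eef_pos: [484.8, 322.9, 122.3]
ee_rot: [-0.0, 0.706, 0.709, -0.0]
force: [0.0, 0.6, -0.3]
grip_width: 0.623
grip_force: 0.0
time_s: 27.0
eef_pos: [425.0, 86.1, 232.5]
ee_rot: [0.0, 0.706, 0.709, 0.0]
force: [1.2, 0.9, 0.5]
grip_width: 0.619
grip_force: 0.0
carrier 0.75 [153.4, 266.3, 203.4, 291.7] z [40.9 44.8 54.1] n 979 rect c [486.5 323. ] [ 53.5 102.7] 1.2 mean [486.4 321.2  45.9]
plate z mode [41.9 43.2 44.8 47.3 53.1]
block z 44.09507169714419
-x 109 43.73
+x 78 45.52
-y 32 43.85
+y 23 44.79
lifter 0.76 [454.9, 251.2, 485.6, 322.4] z [ 1.5  5.3 63.1] n 914 rect c [ 488.  -297.8] [ 45.3 149.7] 87.8 mean [ 503.6 -299.1   18.3]
green_cup 0.68 [154.3, 267.5, 202.0, 292.1] z [40.9 44.8 54.1] n 975 rect c [486.5 323. ] [ 53.5 102.7] 1.2 mean [486.5 321.2  45.9]
dropper_bottle 0.6 [375.7, 204.7, 389.7, 225.3] z [19.9 75.7 80.1] n 315 rect c [ 633.6 -104.7] [34.  32.5] 28.3 mean [ 630.1 -104.    64. ]
white_jar 0.91 [368.1, 139.7, 397.3, 177.3] z [15.  89.1 93.6] n 907 rect c [ 776.1 -112.9] [56.9 97.9] 65.4 mean [ 751.5 -102.9   72.6]
tube_cap_1 0.7 [266.2, 233.0, 283.7, 249.2] z [10.6 14.5 17.7] n 198 rect c [580.4 126. ] [32.5 32.4] 45.1 mean [579.9 125.2  14.4]
timer none
slide_box 0.82 [356.2, 328.3, 395.2, 349.8] z [ 5.9  9.7 13. ] n 599 rect c [373.9 -95.7] [34.3 82. ] 6.2 mean [373.3 -95.4   9.4]
[425.76402061  88.55719485 232.30509637] [-0.12291647 -0.5075215   0.24860618]
```

```bash
python3 - <<'E'
from meas import *
D=[cams.capture('top')[1] for _ in range(10)]
d=np.median(np.array(D),0)
G=cloud('top',d,np.ones_like(d,bool)); r=G[:,:2]-[484.8,322]
for lx in range(-36,40,4):
    k=(abs(r[:,0]-lx)<2)&(abs(r[:,1])<40); print(lx,k.sum(),G[k][:,2].mean().round(1),end=' | ')
print()
for ly in range(-62,66,4):
    k=(abs(r[:,1]-ly)<2)&(abs(r[:,0])<16); print(ly,k.sum(),G[k][:,2].mean().round(1),end=' | ')
E
```

```text
-36 72 44.1 | -32 71 44.2 | -28 65 40.7 | -24 79 43.0 | -20 69 44.2 | -16 86 48.1 | -12 57 50.4 | -8 60 44.7 | -4 71 39.9 | 0 74 39.6 | 4 72 39.5 | 8 67 39.8 | 12 77 42.8 | 16 79 49.3 | 20 55 50.2 | 24 68 44.2 | 28 62 44.1 | 32 73 43.5 | 36 70 44.4 | 
-62 0 nan | -58 0 nan | -54 2 43.5 | -50 13 41.7 | -46 24 44.2 | -42 45 46.9 | -38 23 48.7 | -34 21 46.4 | -30 24 45.1 | -26 28 42.8 | -22 28 42.7 | -18 30 42.4 | -14 30 42.1 | -10 30 42.0 | -6 28 42.1 | -2 28 42.3 | 2 26 41.5 | 6 27 42.0 | 10 28 42.0 | 14 28 41.6 | 18 28 42.4 | 22 28 42.3 | 26 27 42.3 | 30 29 42.6 | 34 39 43.2 | 38 38 46.8 | 42 27 48.0 | 46 19 44.2 | 50 21 44.3 | 54 36 43.7 | 58 26 44.0 | 62 27 44.3 | <stdin>:9: RuntimeWarning: Mean of empty slice.
  ret = ret.dtype.type(ret / rcount)
```

The plate is flush with the block's 44 mm face on all sides and the lifter lies flat in its tray. The bystanders I could re-measure are where they were. I hand the job in.

```bash
python3 -c "
from rig import order; print(order.finish_job())"
```

```text
the job is handed in; nothing more can be done
None
```

The job is handed in: the carrier was turned over with the lifter on the mat and now sits bay up, flush in the warmer's pocket, and the lifter lies flat in its tray. The last check did not pick up the timer and mis-detected the green cup, so those two were not re-measured, though no move went near the cup and the gripper only passed high over the timer.

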